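# Close the charcoal tin with its double lid, then lift the cover off alone

## Robot

A 6-joint arm with a two-finger parallel gripper is mounted at the origin on a cart in front of the work surface, level with it; the furniture and walls round the work are solid. World frame = base frame: x ahead of the robot, y to its left, z up, the work surface at z = 0. Lengths are in m, angles in rad, forces in N, time in s.
With the tool pointing down it reaches from about 0.25 to 0.775 m from the base axis. Payload 4 kg.
Tool frame: the origin (TCP) lies at the centre of the arm's flange, where the gripper is bolted on; the fingertips stand 199 mm ahead of it and the grasp point (between the pads) lies 180 mm ahead of it (robot.tcp_to_tips is the z of the fingertips in the tool frame, in m); z points along the fingers, y is the line along which they close (so a half turn about z gives the same grasp; the last joint's range is limited). The gripper opens to 94 mm and grips with 3 to 60 N. Pads are 16 mm wide; open, the fingers measure 119 mm over their backs; the gripper's body (75 mm by 177 mm) begins 78 mm behind the grasp point.
Start: joints at [-1.218, 0.087, 1.371, -0, 1.684, -0.103], TCP at [0.242, -0.494, 0.405] pointing down, gripper open.
Joint ranges: [-3.1, 3.1], [-0.76, 2.03], [0.27, 2.55], [-1.08, 4.22], [0.17, 2.65], [-2.57, 2.57]. Speed limits (rad/s): [2.79, 2.79, 3.14, 3.14, 3.14, 3.14].

## Interface

Orientations are given as [roll, pitch, yaw] about the fixed x, y, z axes, in that order (R = Rz(yaw) Ry(pitch) Rx(roll)).
In Python, from bench import robot gives the robot as it stands.
- The arm moves only by the tool play_rows, never from a script. Its arguments are lists of equal length, an entry for each row: "translation": the shift along the tool's x, y, z scaled (see below), a list of three; "twist": the turn, a rotation vector about the tool's x, y, z scaled (see below), a list of three; "gripper": the opening, from -1 (shut) to 1 (fully open). A call has 1 to 8 rows; each row shifts and turns the commanded pose from where the row before left it, along the tool's axes as they then stand; what a row does not reach is not made up. The controller multiplies each number of a shift by 0.04 m and each number of a turn by 0.1 rad. A row lasts 1/10 s, in which the tool goes at most 50 mm and 8.59 degrees, less where a joint would pass 70% of its speed; a pose out of reach is approached as far as the arm can. A call with a number of a shift or a turn outside -1 to 1 is refused whole. A call with a gripper value outside its range is refused whole. The fingers move at their own pace and stop on an object; the grip force is fixed at half the most. Time passes only in rows, so rows that do not move let the fingers close. It gives the time, the measured TCP pose, the force, the opening and the grip force at its end, in the units of the state.
- robot.get_obs(): the state, without advancing time (a new reading comes with each control period).
- robot.snapshot(name): name is "scene" or "top" or "wrist"; returns the picture (400x640x3 uint8, red, green, blue); there is no depth.
- robot.camera_model(name): a dict with "camera_matrix" (3x3 intrinsics, pixels), "rvec" (rotation vector, rad) and "tvec" (3), from world to camera coordinates, as OpenCV has them. Camera axes: x right, y down, z forward; pixel columns grow to the right and rows downward; lengths in m; the calibration is good to about 2 mm. A picture is of the moment at which its call begins: read the wrist's pose just before it. camera_model takes no time and is no camera call; for the wrist camera it gives the pose at the moment of the call.
- robot.close_job(): hands the job in; it is judged then, once.
Trained networks look in the newest picture that a camera, given by its name, has taken for a name from the list of things; names that differ only in an ending like _2 or _b are one class to them, and where a whole thing is asked for, a point or a joint stands for the part that bears it (a point fixed in the world has none). Each returns a list of dicts, best first, with "score" (0 to 1); they miss things now and then, are a little off and sometimes report something else, mostly with a low value. They report only what shows in the picture. A call takes as long as a camera call. They do not tell look-alikes from the thing itself.
- robot.recognise(name, camera): "centre" ([x, y, z] in m, in world coordinates, good to about 4 mm: the middle of the surface that is visible of it).
- robot.spot_point(name, camera): "centre" ([x, y, z] in m, in world coordinates, good to about 4 mm: a listed point, or the origin of a listed thing).
The state is a dict: "time": time; "joint_positions": joint angles; "qvel": joint speeds; "joint_torque": joint torques, N m; "tool_pos": TCP position; "ee_rot": TCP orientation; "wrist_force": force on the tool from outside, world axes, zero at the start; "wrist_torque": the same for the moment, N m; "width": finger opening in m; "finger_force": force on a finger pad.
Only numpy, scipy, OpenCV 4.12 (cv2) and the standard library are available. Lean on these libraries where they do the work, as an engineer would, in place of code of your own. Each camera call takes 0.05 s, during which the arm holds its last target. There are 200 camera calls.

## Task

Close the open charcoal tin with its two-part lid: pick the nested lids up together by the wooden grip of the inner lid, lower them gently onto the tin until the inner lid is fully seated, and let go. Then take the outer lid (the steel cover) by its two ears, lift it straight off alone so that the inner lid stays seated on the tin, and finish while still holding the cover level above the tin, about 10 cm up from where it sat, so that it can be wiped. Leave the tin and the other things on the table where they are.

Things in the scene. Friction and masses are not known exactly. Their poses are not given: they have to be found in the camera images.
- inner_grip (a point): Centre of the upright wooden grip blade on the inner lid: 30 mm long (x), 12 mm thick (y), z up. It is 44 mm above the plug's underside, 30 mm above the flange's underside, 24 mm above the outer lid's top plate; the blade top is 20 mm higher. Nested lids start standing on the table on the plug. Raising the blade lifts both lids; the outer one just rests on the flange, with 4 mm side play.
- outer_grip (a point): Point midway between the outer lid's two upright steel ears, which stand at x = -27.5 and +27.5 mm here, each 5 mm thick (x), 20 mm wide (y): 60 mm over the outer faces, 50 mm between; tops 20 mm above this point, which is 24.5 mm above the top plate. z up. Nested, it coincides with inner_grip, and the ears are in line with the blade's length. Close on both outer faces along x.
- tin_mouth (a point): Centre of the open mouth of the round steel charcoal tin at rim level, 60 mm above the table; z up. Tin: 96 mm outside, 90 mm inside diameter, some charcoal sticks in it. With the inner lid seated (flange on the rim, plug inside) inner_grip is 30 mm above this point, and the outer lid's skirt surrounds the rim with about 5 mm to spare.
- inner_lid: Inner lid, plain aluminium disc, 0.1 to 0.2 kg: round plug 82 mm in diameter, 14 mm deep, with a tapered foot (76 mm at the bottom), under a flange 98 mm in diameter, 3 mm thick, with the wooden blade on top. Origin at the centre of the plug's underside, z up.
- outer_lid: Outer lid, plain steel slip cover, 0.1 to 0.2 kg, over the inner lid: 111 mm outside, skirt 106 mm inside diameter, 17.5 mm high without the ears, round hole 42 mm across in the top plate through which the blade stands. Nested, the skirt reaches 12 mm below the inner lid's flange. Origin at the centre of the skirt's lower edge, 42 mm below outer_grip.
- tin: The open charcoal tin, loose, 1.2 kg; origin at the centre of its underside.
- jar: Bystander: round glass jar with a screw lid, 91 mm wide, 124 mm high; origin at the centre of its underside.
- glass_cover: Bystander: upturned glass dish, 141 mm wide, 52 mm high; origin at the centre of its underside.
- eraser: Bystander: grey putty rubber, 26x42x12 mm, between the tin and the lids; origin at the centre of its underside.
- dipper: Bystander: small round open tin, 50 mm wide, 21 mm high; origin at the centre of its underside.
- sander: Bystander: brown sanding block, 40x70x24 mm; origin at the centre of its underside.
- brush: Bystander: flat brush with a wooden handle, 209 mm long, lying down; origin at the centre of its underside.
There are look-alikes about, which are no part of the job. Leave any green or pink look-alike of the outer_lid alone.

How it is judged:
By the outcome, as a careful person would: the job done as asked, in the order asked, and still so for the second after the job is handed in, while the arm keeps its last pose, push and grip.
It also fails if it takes over 58 s, if anything falls off the work surface, if the arm or the gripper's body presses on something with over 40 N, if the wrist force passes 120 N, or if a joint passes its speed limit or range.

## Working session

There is one attempt and no reset: what is moved stays moved. The work goes in short steps, Python scripts to look and compute and a tool call to move; the robot and the scene stay as the last step left them, time stands still between calls to the robot, and variables do not carry over. Pictures are saved under pics/ and viewed, at most 11 in all, crops included, and the job is handed in when it is done.

Besides the shell and the picture viewer there is one more tool, called after "Emit:" as name(argument=value, ...) on one line, values as JSON. play_rows: Moves the arm, as the interface text tells. Its arguments: {"type":"object","properties":{"translation":{"type":"array","items":{"type":"array","items":{"type":"number","minimum":-1,"maximum":1}}},"twist":{"type":"array","items":{"type":"array","items":{"type":"number","minimum":-1,"maximum":1}}},"gripper":{"type":"array","items":{"type":"number"}}},"required":["translation","twist","gripper"]}

```bash
mkdir -p pics; python3 - <<'E'
from bench import robot
import cv2
o=robot.get_obs(); print({k:o[k] for k in("time","tool_pos","ee_rot","width","wrist_force")})
for c in("top","scene"):
    im=robot.snapshot(c); cv2.imwrite(f"pics/{c}1.png",im[:,:,::-1])
    for n,f in(("inner_grip",robot.spot_point),("outer_grip",robot.spot_point),("tin_mouth",robot.spot_point),("outer_lid",robot.spot_point),("inner_lid",robot.spot_point),("tin",robot.spot_point),("jar",robot.spot_point),("eraser",robot.spot_point)):
        print(c,n,[([round(float(v),3) for v in d["centre"]],round(d["score"],2)) for d in f(n,c)][:4])
E
```

```text
{'time': 0.0, 'tool_pos': array([ 0.2420653 , -0.49374164,  0.40352321]), 'ee_rot': array([-3.13938891e+00, -2.03178893e-04,  4.55826866e-01]), 'width': 0.09363742786320763, 'wrist_force': array([-0.51190301, -0.0442041 ,  0.0050044 ])}
top inner_grip [([0.515, 0.107, 0.041], 0.44)]
top outer_grip [([0.349, 0.119, 0.04], 0.96), ([0.515, 0.106, 0.044], 0.83), ([0.518, 0.103, -0.001], 0.71)]
top tin_mouth [([0.525, -0.149, 0.061], 0.56), ([0.352, -0.308, 0.0], 0.19)]
top outer_lid [([0.332, -0.117, 0.003], 0.95), ([0.509, 0.106, 0.005], 0.58)]
top inner_lid [([0.517, 0.105, 0.001], 0.47)]
top tin [([0.528, -0.15, 0.001], 0.92)]
top jar [([0.534, 0.389, -0.001], 0.75)]
top eraser [([0.629, -0.019, -0.001], 0.57), ([0.545, 0.005, 0.001], 0.49)]
scene inner_grip [([0.514, 0.105, 0.044], 0.7)]
scene outer_grip [([0.334, -0.117, 0.038], 0.68), ([0.514, 0.107, 0.048], 0.61), ([0.346, 0.121, 0.041], 0.58), ([0.355, -0.314, 0.003], 0.52)]
scene tin_mouth [([0.52, -0.151, 0.062], 0.7)]
scene outer_lid [([0.347, 0.118, 0.004], 0.96), ([0.336, -0.116, 0.002], 0.74), ([0.509, 0.108, -0.003], 0.6)]
scene inner_lid [([0.513, 0.11, 0.002], 0.74), ([0.432, 0.006, -0.002], 0.65)]
scene tin [([0.521, -0.153, 0.0], 0.91), ([0.548, 0.003, -0.0], 0.47)]
scene jar [([0.536, 0.394, 0.001], 0.75), ([0.509, 0.107, -0.002], 0.56)]
scene eraser [([0.548, 0.0, 0.002], 0.68)]
```

View pics/top1.png

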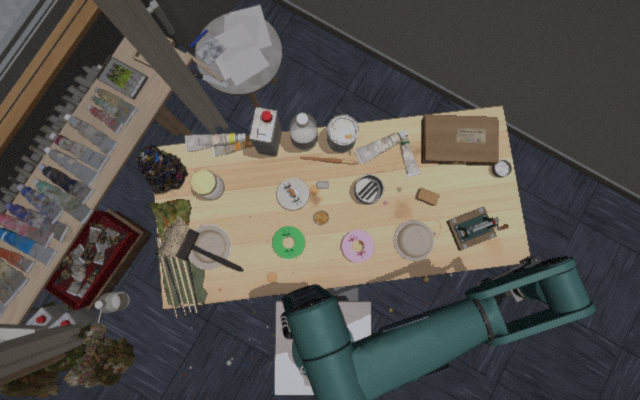

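View pics/scene1.png

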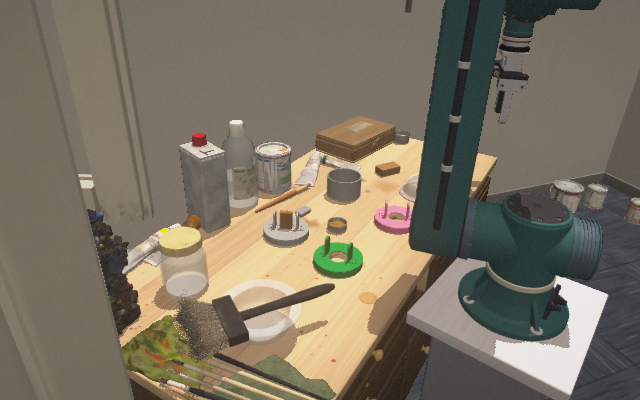

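Candidates for the lids in the top picture: plain grey with a wooden blade at (292,194) (the target), green at (289,242) and pink at (357,246) (both to be left alone). The tin with its sticks is at (368,189), the small putty rubber at (323,185), the dipper at (321,217) and the glass dish at (211,247). The scene view agrees: grey lid with a wooden blade and steel ears at (287,228).

```bash
cat > h.py <<'E'
from bench import robot
import numpy as np, cv2
from scipy.spatial.transform import Rotation as R
def rot(o): return R.from_euler("xyz",o["ee_rot"]).as_matrix()
def delta(pos,yaw=None,o=None):
    """total shift in row units (tool axes as now) and turn in row units"""
    o=o or robot.get_obs(); M=rot(o)
    t=M.T@(np.array(pos)-o["tool_pos"])/0.04
    w=np.zeros(3)
    if yaw is not None: w=R.from_matrix(M.T@R.from_euler("xyz",[np.pi,0,yaw]).as_matrix()).as_rotvec()/0.1
    print("shift",t.round(2),"turn",w.round(2))
def cam(n):
    m=robot.camera_model(n); Rc=cv2.Rodrigues(np.array(m["rvec"],float))[0]; return np.array(m["camera_matrix"]),Rc,np.ravel(m["tvec"])
def ray(n,uv,z,c=None):
    K,Rc,t=c or cam(n); C=-Rc.T@t; d=Rc.T@np.linalg.inv(K)@np.array([*uv,1.]); return C+d*(z-C[2])/d[2]
def proj(n,P,c=None):
    K,Rc,t=c or cam(n); p=K@(Rc@np.array(P)+t); return p[:2]/p[2]
E
python3 - <<'E'
from h import *
o=robot.get_obs(); K,Rc,t=cam("wrist"); C=-Rc.T@t; M=rot(o)
print("cam in tool",M.T@(C-o["tool_pos"]),"axis",(M.T@Rc.T).round(3),K)
delta([0.45,0.107,0.38],0.0)
im=cv2.imread("pics/scene1.png"); cv2.imwrite("pics/crop1.png",cv2.resize(im[190:290,230:390],None,fx=4,fy=4,interpolation=cv2.INTER_CUBIC))
E
```

```text
cam in tool [ 0.0683149  -0.00139342  0.02046038] axis [[-0.    -0.971 -0.238]
 [ 1.    -0.     0.001]
 [-0.001 -0.238  0.971]] [[275.4568624    0.         317.28819003]
 [  0.         275.4568624  199.66093385]
 [  0.           0.           1.        ]]
shift [ 11.28 -11.2    0.62] turn [ 0.   -0.    4.56]
```

View pics/crop1.png

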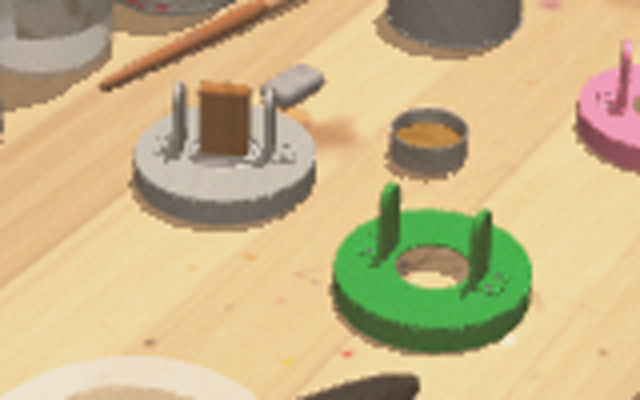

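The crop shows the grey lid with upright brown blade and two grey ears (crop (180,120), (225,118), (268,120)), clearly the plain one; the green one and the pink one are separate.

Emit:
play_rows(translation=[[0.77,-0.67,0.04],[0.77,-0.67,0.04],[0.77,-0.67,0.04],[0.77,-0.67,0.04],[0.77,-0.67,0.04],[0.77,-0.67,0.04],[0.77,-0.67,0.04],[0.77,-0.67,0.04]], twist=[[0,0,0],[0,0,0],[0,0,0],[0,0,0],[0,0,0],[0,0,0],[0,0,0],[0,0,0]], gripper=[1,1,1,1,1,1,1,1])

```text
time: 1.7
tool_pos: [0.3692, -0.1913, 0.3921]
ee_rot: [3.141, -0.001, 0.455]
wrist_force: [1.4, -0.0, 0.1]
width: 0.0939
finger_force: 0.0
```

Emit:
play_rows(translation=[[0.77,-0.67,0.04],[0.77,-0.67,0.04],[0.77,-0.67,0.04],[0.77,-0.67,0.04],[0.77,-0.67,0.04],[0.77,-0.67,0.04],[0.77,-0.67,0.04],[0.77,-0.67,0.04]], twist=[[0,0,0],[0,0,0],[0,0,0],[0,0,0],[0,0,0],[0,0,0],[0,0,0],[0,0,0]], gripper=[1,1,1,1,1,1,1,1])

```text
time: 2.5
tool_pos: [0.4962, 0.1099, 0.3792]
ee_rot: [3.141, -0.001, 0.456]
wrist_force: [0.3, -1.0, 0.0]
width: 0.0941
finger_force: 0.0
```

Emit:
play_rows(translation=[[0,0,0],[0,0,0],[0,0,0],[0,0,0],[0,0,0],[0,0,0],[0,0,0],[0,0,0]], twist=[[0,0,0.9],[0,0,0.9],[0,0,0.9],[0,0,0.9],[0,0,0.95],[0,0,0],[0,0,0],[0,0,0]], gripper=[1,1,1,1,1,1,1,1])

```text
time: 3.3
tool_pos: [0.4958, 0.1081, 0.3791]
ee_rot: [3.142, -0.0, 0.002]
wrist_force: [-0.3, 0.2, 1.1]
width: 0.0941
finger_force: 0.0
```

```bash
python3 - <<'E'
from h import *
o=robot.get_obs(); print({k:np.round(o[k],3) for k in("time","tool_pos","ee_rot","width","wrist_force","joint_positions")})
im=robot.snapshot("wrist"); cv2.imwrite("pics/w1.png",im[:,:,::-1])
for n in("inner_grip","outer_grip","tin_mouth","inner_lid","outer_lid"):
    print(n,[(np.round(d["centre"],3),round(d["score"],2),proj("wrist",d["centre"]).round()) for d in robot.spot_point(n,"wrist")][:3])
E
```

```text
{'time': np.float64(3.3), 'tool_pos': array([0.496, 0.108, 0.379]), 'ee_rot': array([ 3.142e+00, -0.000e+00,  2.000e-03]), 'width': np.float64(0.094), 'wrist_force': array([-0.314,  0.203,  1.057]), 'joint_positions': array([ 1.030e-01, -1.000e-03,  1.513e+00, -0.000e+00,  1.630e+00,
        1.672e+00])}
inner_grip [(array([ 0.53 , -0.151,  0.062]), 0.68, array([559., 165.])), (array([0.511, 0.106, 0.045]), 0.6, array([320., 179.]))]
outer_grip [(array([0.35 , 0.119, 0.043]), 0.82, array([309., 302.])), (array([0.516, 0.108, 0.042]), 0.77, array([318., 175.]))]
tin_mouth [(array([ 0.528, -0.149,  0.061]), 0.97, array([556., 166.]))]
inner_lid [(array([ 0.511,  0.108, -0.003]), 0.67, array([318., 173.]))]
outer_lid [(array([0.512, 0.107, 0.004]), 0.95, array([319., 173.])), (array([0.347, 0.116, 0.002]), 0.73, array([312., 287.])), (array([ 0.529, -0.15 ,  0.06 ]), 0.59, array([557., 165.]))]
```

View pics/w1.png

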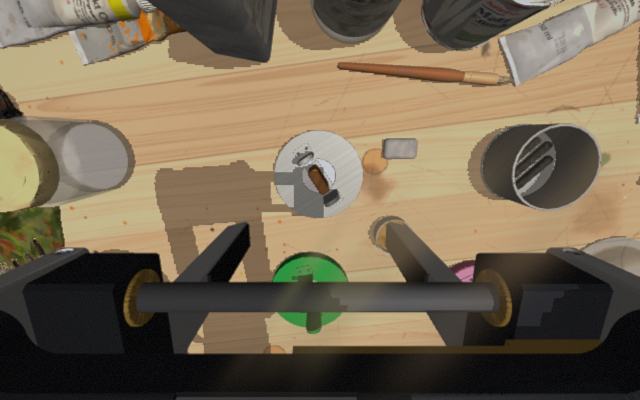

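The grey lid is at (318,173), the blade near (320,180), ears near (303,157) and (332,198); the tin mouth is around (557,165), the rubber at (400,148), green cover below at (312,290). I'll fit the yaw by projecting the blade.

```bash
cat >> h.py <<'E'
def box(c,psi,sx,sy,z0,z1,ox=0):
    P=np.array([[ox+a*sx/2,b*sy/2,0] for a in(-1,1) for b in(-1,1)])@R.from_euler("z",psi).as_matrix().T+[*c,0]
    return np.vstack([P+[0,0,z0],P+[0,0,z1]])
def hull(c,psi,sx,sy,z0,z1,ox,cm,off,s):
    p=np.array([proj("",q,cm) for q in box(c,psi,sx,sy,z0,z1,ox)])
    return cv2.convexHull(np.round((p-off+0.5)*s).astype(np.int32))
E
python3 - <<'E'
from h import *
from scipy.optimize import minimize
im=cv2.imread("pics/w1.png"); s=8; off=np.array([270,125]); c=im[125:220,270:370]
hsv=cv2.cvtColor(c,cv2.COLOR_BGR2HSV); 
cm=cam("wrist")
m=((hsv[...,1]>110)&(hsv[...,2]<170)).astype(np.uint8)
n,l,st,ce=cv2.connectedComponentsWithStats(m); print([(a[:5].tolist(),b.round(1)) for a,b in zip(st,ce) if a[4]>15])
yx=(55,50); k=min((np.hypot(*(ce[i]-[50,55])),i) for i in range(1,n) if st[i][4]>30)[1]
B=cv2.resize((l==k).astype(np.uint8),None,fx=s,fy=s,interpolation=cv2.INTER_NEAREST)
def cost(p):
    h=np.zeros_like(B); cv2.fillConvexPoly(h,hull(p[:2],p[2],.03,.012,.024,.064,0,cm,off,s),1); return -(h&B).sum()/(h|B).sum()
best=min((minimize(cost,[.513,.107,a],method="Nelder-Mead",options=dict(initial_simplex=[[.513,.107,a],[.519,.107,a],[.513,.113,a],[.513,.107,a+.2]])) for a in(.3,.5,.7,.9)),key=lambda r:r.fun)
print(best.x,best.fun); p=best.x
v=cv2.resize(c,None,fx=s-2,fy=s-2,interpolation=cv2.INTER_CUBIC); s-=2
for ox,sx,sy in((0,.03,.012),(.0275,.005,.02),(-.0275,.005,.02)): cv2.polylines(v,[hull(p[:2],p[2],sx,sy,.0195 if ox==0 else .0195,.064,ox,cm,off,s)],True,(0,0,255),1)
cv2.imwrite("pics/fit1.png",v)
E
```

```text
[([0, 0, 100, 95, 9112], array([49.2, 46.8])), ([93, 39, 7, 14, 67], array([96. , 45.4])), ([39, 41, 20, 28, 310], array([48.1, 54.4]))]
[ 0.51766667  0.12966667 -0.27777778] 0.0<stdin>:11: RuntimeWarning: overflow encountered in scalar negative
```

View pics/fit1.png

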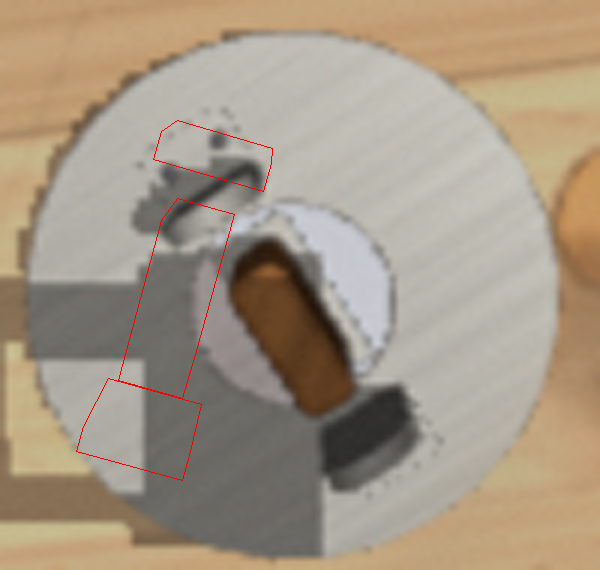

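The lid's blade (crop (290,330)) slants from upper left to lower right; the red fit was spoiled by an unsigned overflow, so I fix that and re-fit.

```bash
python3 - <<'E'
from h import *
from scipy.optimize import minimize
im=cv2.imread("pics/w1.png"); s=8; off=np.array([270,125]); c=im[125:220,270:370]
hsv=cv2.cvtColor(c,cv2.COLOR_BGR2HSV); cm=cam("wrist")
m=((hsv[...,1]>110)&(hsv[...,2]<170)).astype(np.uint8)
n,l,st,ce=cv2.connectedComponentsWithStats(m)
k=min((np.hypot(*(ce[i]-[48,54])),i) for i in range(1,n) if st[i][4]>30)[1]
B=cv2.resize((l==k).astype(np.uint8),None,fx=s,fy=s,interpolation=cv2.INTER_NEAREST)
def cost(p):
    h=np.zeros_like(B); cv2.fillConvexPoly(h,hull(p[:2],p[2],.03,.012,.017,.064,0,cm,off,s),1); return -float((h&B).sum())/float((h|B).sum())
rs=sorted((minimize(cost,[.513,.107,a],method="Nelder-Mead",options=dict(initial_simplex=[[.513,.107,a],[.519,.107,a],[.513,.113,a],[.513,.107,a+.2]])) for a in(.3,.4,.5,.6,.7)),key=lambda r:r.fun)
for r in rs: print(r.x.round(4),round(r.fun,3))
p=rs[0].x
v=cv2.resize(c,None,fx=6,fy=6,interpolation=cv2.INTER_CUBIC)
for ox,sx,sy in((0,.03,.012),(.0275,.005,.02),(-.0275,.005,.02)): cv2.polylines(v,[hull(p[:2],p[2],sx,sy,.0195,.064,ox,cm,off,6)],True,(0,0,255),1)
cv2.imwrite("pics/fit2.png",v)
delta([p[0],p[1],.3],p[2])
E
```

```text
[0.5121 0.1084 0.451 ] -0.774
[0.5114 0.108  0.4455] -0.773
[0.5117 0.1081 0.4373] -0.77
[0.5123 0.1085 0.4611] -0.769
[0.5126 0.1084 0.4499] -0.767
shift [ 0.41 -0.01  1.98] turn [ 0.  -0.  -4.5]
```

View pics/fit2.png

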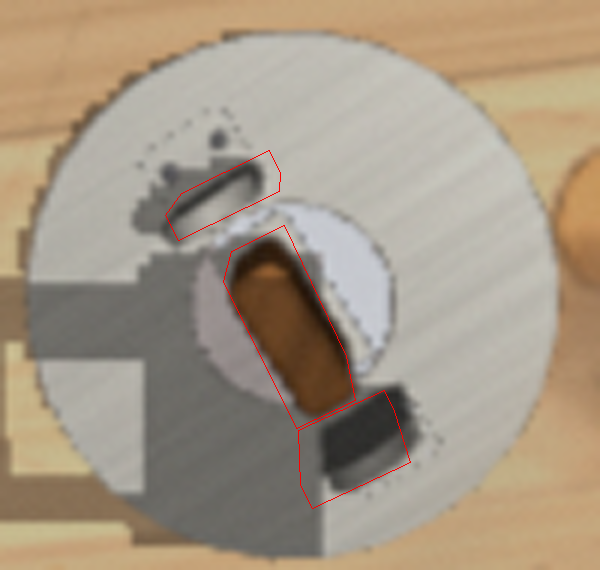

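The blade and ears lie near the outlines, with the real yaw a touch larger (ears about 30° in the crop), so I take yaw 0.51, centre (0.512, 0.108).

Emit:
play_rows(translation=[[0.41,0,0.3],[0,0,0.3],[0,0,0.3],[0,0,0.3],[0,0,0.3],[0,0,0.3],[0,0,0.1],[0,0,0]], twist=[[0,0,0],[0,0,-0.85],[0,0,-0.85],[0,0,-0.85],[0,0,-0.85],[0,0,-0.85],[0,0,-0.83],[0,0,0]], gripper=[1,1,1,1,1,1,1,1])

```text
time: 4.4
tool_pos: [0.512, 0.1081, 0.302]
ee_rot: [-3.141, 0.002, 0.509]
wrist_force: [0.2, 0.6, 0.2]
width: 0.0942
finger_force: 0.0
```

```bash
python3 - <<'E'
from h import *
o=robot.get_obs(); print({k:np.round(o[k],3) for k in("time","tool_pos","ee_rot","joint_positions")})
im=robot.snapshot("wrist"); cv2.imwrite("pics/w2.png",im[:,:,::-1])
for n in("inner_grip","outer_grip","inner_lid","outer_lid"):
    print(n,[(np.round(d["centre"],3),round(d["score"],2)) for d in robot.spot_point(n,"wrist")][:3])
cm=cam("wrist"); v=im[:,:,::-1].copy(); p=(.512,.108,.51)
q=proj("",[.512,.108,.05],cm).astype(int); off=q-[60,50]; c=v[off[1]:off[1]+100,off[0]:off[0]+120]
v=cv2.resize(c,None,fx=6,fy=6,interpolation=cv2.INTER_CUBIC)
for ox,sx,sy in((0,.03,.012),(.0275,.005,.02),(-.0275,.005,.02)): cv2.polylines(v,[hull(p[:2],p[2],sx,sy,.0195,.064,ox,cm,off,6)],True,(0,0,255),1)
cv2.imwrite("pics/fit3.png",v); print(off)
delta([.512,.108,.226],.51)
E
```

```text
{'time': np.float64(4.4), 'tool_pos': array([0.512, 0.108, 0.302]), 'ee_rot': array([-3.141e+00,  2.000e-03,  5.090e-01]), 'joint_positions': array([ 0.1  ,  0.072,  1.592, -0.   ,  1.479,  1.162])}
inner_grip [(array([0.512, 0.106, 0.046]), 0.56)]
outer_grip [(array([0.514, 0.106, 0.041]), 0.87), (array([0.348, 0.119, 0.042]), 0.85), (array([ 0.548,  0.005, -0.001]), 0.7)]
inner_lid [(array([ 0.511,  0.108, -0.003]), 0.6)]
outer_lid [(array([0.347, 0.12 , 0.002]), 0.9), (array([0.511, 0.106, 0.001]), 0.79), (array([ 0.545,  0.006, -0.001]), 0.49)]
[258 162]
shift [-0.01 -0.    1.94] turn [ 0.01 -0.01 -0.02]
```

View pics/fit3.png

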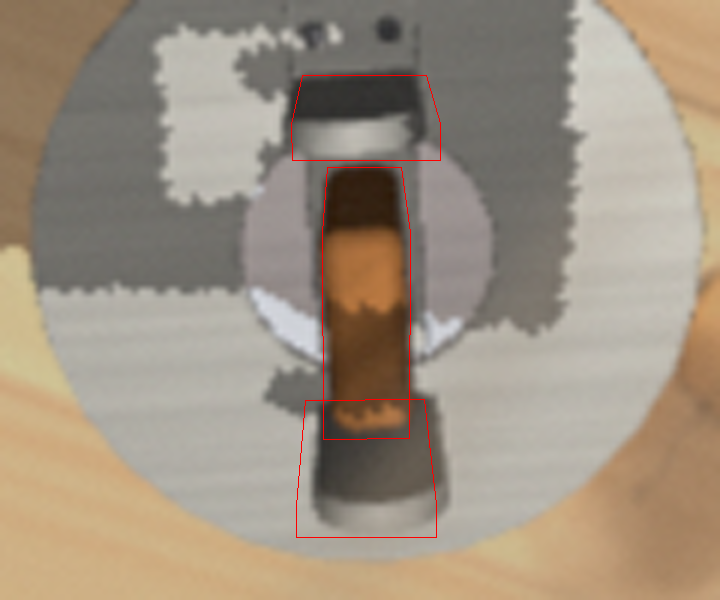

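Blade and ears sit in the outlines (blade (365,300), ears (357,115) and (380,465)), so I go down and grip.

Emit:
play_rows(translation=[[0,0,0.6],[0,0,0.5],[0,0,0.4],[0,0,0.3],[0,0,0.12],[0,0,0],[0,0,0],[0,0,0]], twist=[[0,0,0],[0,0,0],[0,0,0],[0,0,0],[0,0,0],[0,0,0],[0,0,0],[0,0,0]], gripper=[1,1,1,1,1,1,0.2,-0.3])

```text
time: 5.45
tool_pos: [0.5127, 0.1082, 0.2274]
ee_rot: [3.141, -0.002, 0.509]
wrist_force: [-0.2, -0.3, -0.3]
width: 0.0813
finger_force: 0.0
```

Emit:
play_rows(translation=[[0,0,0],[0,0,0],[0,0,0],[0,0,0],[0,0,0],[0,0,0],[0,0,0],[0,0,0]], twist=[[0,0,0],[0,0,0],[0,0,0],[0,0,0],[0,0,0],[0,0,0],[0,0,0],[0,0,0]], gripper=[-0.5,-0.7,-1,-1,-1,-1,-1,-1])

```text
time: 6.25
tool_pos: [0.5122, 0.1081, 0.2262]
ee_rot: [3.142, 0.0, 0.509]
wrist_force: [0.3, -1.0, 0.3]
width: 0.0172
finger_force: 0.0
```

Emit:
play_rows(translation=[[0,0,0],[0,0,0],[0,0,0],[0,0,0],[0,0,-0.1],[0,0,-0.2],[0,0,-0.3],[0,0,-0.3]], twist=[[0,0,0],[0,0,0],[0,0,0],[0,0,0],[0,0,0],[0,0,0],[0,0,0],[0,0,0]], gripper=[-1,-1,-1,-1,-1,-1,-1,-1])

```text
time: 7.05
tool_pos: [0.5122, 0.1082, 0.2633]
ee_rot: [3.142, -0.0, 0.509]
wrist_force: [-0.3, 0.9, -2.6]
width: 0.0118
finger_force: 30.0
```

Emit:
play_rows(translation=[[0,0,-0.3],[0,0,-0.3],[0,0,-0.3],[0,0,-0.3],[0,0,-0.3],[0,0,-0.2],[0,0,-0.1],[0,0,0]], twist=[[0,0,0],[0,0,0],[0,0,0],[0,0,0],[0,0,0],[0,0,0],[0,0,0],[0,0,0]], gripper=[-1,-1,-1,-1,-1,-1,-1,-1])

```text
time: 7.85
tool_pos: [0.5124, 0.1081, 0.3349]
ee_rot: [3.141, -0.001, 0.509]
wrist_force: [0.2, 0.2, -2.9]
width: 0.0117
finger_force: 30.0
```

```bash
python3 - <<'E'
from h import *
o=robot.get_obs(); print({k:np.round(o[k],3) for k in("time","tool_pos","ee_rot","wrist_force","width","finger_force")})
# tin rim: image w1 camera pose reconstructed from saved pose
im=cv2.imread("pics/top1.png"); 
for c in("top","scene","wrist"):
    im=robot.snapshot(c); cv2.imwrite(f"pics/{c}3.png",im[:,:,::-1])
    for n in("tin_mouth","tin","inner_grip","outer_grip"): print(c,n,[(np.round(d["centre"],4),round(d["score"],2)) for d in robot.spot_point(n,c)][:3])
print("tin px wrist",proj("wrist",[.526,-.15,.06]))
c=cam("top"); print(proj("top",[.526,-.15,.06]),c[0][0,0])
E
```

```text
{'time': np.float64(7.85), 'tool_pos': array([0.512, 0.108, 0.335]), 'ee_rot': array([ 3.141e+00, -1.000e-03,  5.090e-01]), 'wrist_force': array([ 0.17 ,  0.182, -2.895]), 'width': np.float64(0.012), 'finger_force': np.float64(29.954)}
top tin_mouth [(array([ 0.525 , -0.1486,  0.0647]), 0.82), (array([0.5136, 0.106 , 0.1132]), 0.73), (array([ 0.5337,  0.3875, -0.0006]), 0.28)]
top tin [(array([ 0.5262, -0.1506,  0.    ]), 0.66)]
top inner_grip []
top outer_grip [(array([ 0.3331, -0.1179,  0.046 ]), 0.8), (array([0.5145, 0.1087, 0.1517]), 0.63), (array([ 0.5071, -0.3598,  0.0007]), 0.43)]
scene tin_mouth [(array([ 0.5215, -0.1503,  0.0626]), 0.7)]
scene tin [(array([ 0.5216, -0.1522,  0.0033]), 0.74), (array([0.4336, 0.0065, 0.0005]), 0.36)]
scene inner_grip [(array([0.5104, 0.1087, 0.153 ]), 0.6), (array([ 0.5087, -0.3558, -0.007 ]), 0.29)]
scene outer_grip [(array([ 0.3365, -0.1189,  0.0401]), 0.98), (array([0.5108, 0.1094, 0.1548]), 0.95), (array([0.3445, 0.1207, 0.0397]), 0.92)]
wrist tin_mouth [(array([ 0.5294, -0.147 ,  0.058 ]), 0.96), (array([5.462e-01, 4.900e-03, 4.000e-04]), 0.38)]
wrist tin [(array([ 0.5219, -0.1496, -0.0024]), 0.77), (array([0.51  , 0.1127, 0.1551]), 0.32)]
wrist inner_grip [(array([0.5105, 0.1087, 0.1556]), 0.82), (array([ 0.5257, -0.1515, -0.0029]), 0.33)]
wrist outer_grip []
tin px wrist [538.86176552 310.22768721]
[368.27531212 187.92470485] 425.354385691606
```

Emit:
play_rows(translation=[[-0.25,0.25,0],[-0.45,0.45,0],[-0.55,0.55,0],[-0.55,0.55,0],[-0.55,0.55,0],[-0.55,0.55,0],[-0.55,0.55,0],[-0.55,0.55,0]], twist=[[0,0,0],[0,0,0],[0,0,0],[0,0,0],[0,0,0],[0,0,0],[0,0,0],[0,0,0]], gripper=[-1,-1,-1,-1,-1,-1,-1,-1])

```text
time: 9.4
tool_pos: [0.4493, -0.1114, 0.3345]
ee_rot: [3.141, 0.0, 0.508]
wrist_force: [0.7, 0.0, -2.7]
width: 0.0118
finger_force: 30.0
```

Emit:
play_rows(translation=[[-0.55,0.55,0],[-0.55,0.55,0],[-0.42,0.45,0],[-0.2,0.2,0],[0,0,0],[0,0,0],[0,0,0]], twist=[[0,0,0],[0,0,0],[0,0,0],[0,0,0],[0,0,0],[0,0,0],[0,0,0]], gripper=[-1,-1,-1,-1,-1,-1,-1])

```text
time: 10.1
tool_pos: [0.4246, -0.2033, 0.3343]
ee_rot: [-3.141, -0.0, 0.51]
wrist_force: [-1.3, 0.1, -2.7]
width: 0.0119
finger_force: 30.0
```

```bash
cat >> h.py <<'E'
def circ(c,r,z,cm,n=180):
    a=np.linspace(0,2*np.pi,n,endpoint=False); return np.array([proj("",[c[0]+r*np.cos(t),c[1]+r*np.sin(t),z],cm) for t in a])
def fitcirc(im,cm,c0,rad,z,span=.008):
    g=cv2.GaussianBlur(cv2.cvtColor(im,cv2.COLOR_BGR2GRAY),(0,0),.8).astype(np.float32)
    G=np.hypot(cv2.Sobel(g,cv2.CV_32F,1,0),cv2.Sobel(g,cv2.CV_32F,0,1)); G=np.minimum(G,120)
    best=[]
    for dx in np.arange(-span,span+1e-9,.0005):
        for dy in np.arange(-span,span+1e-9,.0005):
            s=sum(cv2.remap(G,circ((c0[0]+dx,c0[1]+dy),r,z,cm,90).astype(np.float32)[:,None],None,cv2.INTER_LINEAR).mean() for r in rad)
            best.append((s,c0[0]+dx,c0[1]+dy))
    best=np.array(sorted(best)[::-1]); return best[0],best[:15].mean(0)
E
python3 - <<'E'
from h import *
o=robot.get_obs(); print({k:np.round(o[k],3) for k in("time","tool_pos","ee_rot","wrist_force","width")})
im=robot.snapshot("wrist")[:,:,::-1].copy(); cm=cam("wrist")
for n in("tin_mouth","tin","inner_grip"): print(n,[(np.round(d["centre"],4),round(d["score"],2)) for d in robot.spot_point(n,"wrist")][:3])
for z in(.058,.06,.062): print(z,*[b.round(4) for b in fitcirc(im,cm,(.525,-.15),(.048,.045),z)])
b=fitcirc(im,cm,(.525,-.15),(.048,.045),.06)[1][1:]
v=cv2.resize(im,None,fx=1.25,fy=1.25)
for r in(.048,.045): cv2.polylines(v,[np.round((circ(b,r,.06,cm)+.5)*1.25*16).astype(np.int32)],True,(0,0,255),1,cv2.LINE_AA,4)
cv2.imwrite("pics/tin4.png",v); delta([b[0],b[1],.335],.51)
E
```

```text
{'time': np.float64(10.1), 'tool_pos': array([ 0.425, -0.203,  0.334]), 'ee_rot': array([-3.141, -0.   ,  0.51 ]), 'wrist_force': array([-1.283,  0.113, -2.687]), 'width': np.float64(0.012)}
tin_mouth [(array([ 0.5278, -0.1544,  0.0589]), 0.75)]
tin [(array([ 5.261e-01, -1.504e-01,  2.000e-04]), 0.95)]
inner_grip [(array([ 0.4259, -0.2036,  0.1564]), 0.56)]
0.058 [ 1.723643e+02  5.265000e-01 -1.510000e-01] [ 1.68478e+02  5.26100e-01 -1.51200e-01]
0.06 [ 1.721392e+02  5.260000e-01 -1.515000e-01] [ 1.656612e+02  5.254000e-01 -1.510000e-01]
0.062 [ 1.69143e+02  5.25500e-01 -1.51500e-01] [ 1.611056e+02  5.243000e-01 -1.507000e-01]
shift [ 2.84  0.09 -0.02] turn [ 0. -0.  0.]
```

View pics/tin4.png

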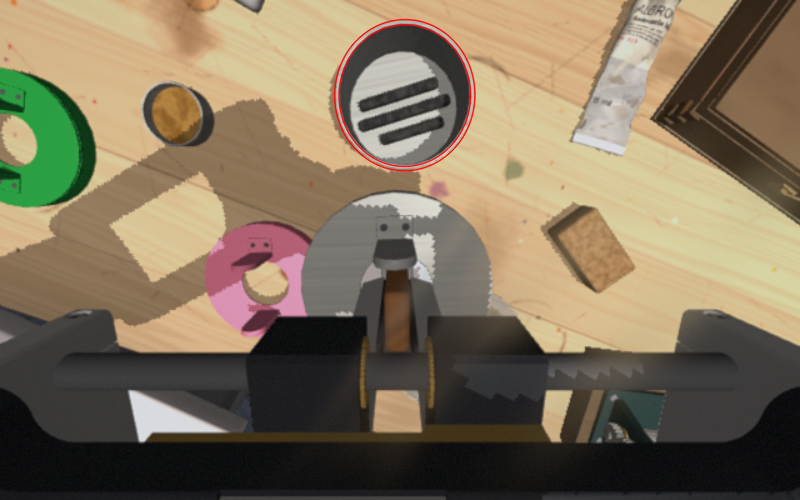

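The rim circle fits the tin at (405,95) of the enlarged view well; the held grey lid with blade (397,300) and one ear (395,240) shows below. I measure the held cover's circle in the same picture for the relative offset.

```bash
python3 - <<'E'
from h import *
o=robot.get_obs(); im=robot.snapshot("wrist")[:,:,::-1].copy(); cm=cam("wrist")
print(o["tool_pos"].round(4))
g=cv2.GaussianBlur(cv2.cvtColor(im,cv2.COLOR_BGR2GRAY),(0,0),.8).astype(np.float32)
G=np.minimum(np.hypot(cv2.Sobel(g,cv2.CV_32F,1,0),cv2.Sobel(g,cv2.CV_32F,0,1)),120)
t0=o["tool_pos"]; z=t0[2]-.1822-.024
for r in(.0545,.0555):
  out=[]
  for dx in np.arange(-.006,.0061,.0005):
    for dy in np.arange(-.006,.0061,.0005):
        p=circ((t0[0]+dx,t0[1]+dy),r,z,cm,120).astype(np.float32); p=p[p[:,1]<245]
        out.append((cv2.remap(G,p[:,None],None,cv2.INTER_LINEAR).mean(),dx,dy))
  out=np.array(sorted(out)[::-1]); print(r,out[0].round(4),out[:10].mean(0).round(4))
print(rot(o).T@[0.002,0,0])
E
```

```text
[ 0.4247 -0.2035  0.3343]
0.0545 [ 9.15413e+01 -5.00000e-04  1.50000e-03] [ 8.79559e+01 -4.00000e-04  1.50000e-03]
0.0555 [ 8.59238e+01 -2.00000e-03  0.00000e+00] [ 8.164e+01 -1.600e-03  2.000e-04]
[1.74520298e-03 9.76865669e-04 1.66705448e-07]
```

Emit:
play_rows(translation=[[0.2,0.02,0],[0.4,0.02,0],[0.55,0.02,0],[0.55,0.02,0],[0.55,0.02,0],[0.4,0.02,0],[0.2,0,0],[0,0,0]], twist=[[0,0,0],[0,0,0],[0,0,0],[0,0,0],[0,0,0],[0,0,0],[0,0,0],[0,0,0]], gripper=[-1,-1,-1,-1,-1,-1,-1,-1])

```text
time: 11.15
tool_pos: [0.5273, -0.1522, 0.3339]
ee_rot: [-3.141, 0.0, 0.51]
wrist_force: [-0.4, 0.2, -2.4]
width: 0.0122
finger_force: 30.0
```

Emit:
play_rows(translation=[[0,0,0.1],[0,0,0.2],[0,0,0.2],[0,0,0.2],[0,0,0.2],[0,0,0.1],[0,0,0],[0,0,0]], twist=[[0,0,0],[0,0,0],[0,0,0],[0,0,0],[0,0,0],[0,0,0],[0,0,0],[0,0,0]], gripper=[-1,-1,-1,-1,-1,-1,-1,-1])

```text
time: 11.95
tool_pos: [0.5264, -0.1529, 0.2944]
ee_rot: [3.141, -0.0, 0.509]
wrist_force: [0.4, 0.4, -2.7]
width: 0.0123
finger_force: 30.0
```

Emit:
play_rows(translation=[[0.01,-0.02,0.07],[0,0,0.07],[0,0,0.07],[0,0,0.05],[0,0,0.05],[0,0,0.05],[0,0,0.05],[0,0,0]], twist=[[0,0,0],[0,0,0],[0,0,0],[0,0,0],[0,0,0],[0,0,0],[0,0,0],[0,0,0]], gripper=[-1,-1,-1,-1,-1,-1,-1,-1])

```text
time: 12.75
tool_pos: [0.5262, -0.152, 0.2774]
ee_rot: [-3.141, 0.001, 0.509]
wrist_force: [-0.4, -0.8, -2.9]
width: 0.0122
finger_force: 30.0
```

Emit:
play_rows(translation=[[0,0,0.03],[0,0,0.03],[0,0,0.03],[0,0,0],[0,0,0]], twist=[[0,0,0],[0,0,0],[0,0,0],[0,0,0],[0,0,0]], gripper=[-1,-1,-1,-1,-1])

```text
time: 13.25
tool_pos: [0.5263, -0.152, 0.2742]
ee_rot: [3.142, 0.0, 0.509]
wrist_force: [0.3, 0.4, -2.8]
width: 0.0119
finger_force: 30.0
```

Emit:
play_rows(translation=[[0,0,0.02],[0,0,0.02],[0,0,0],[0,0,0]], twist=[[0,0,0],[0,0,0],[0,0,0],[0,0,0]], gripper=[-1,-1,-1,-1])

```text
time: 13.65
tool_pos: [0.5263, -0.152, 0.2726]
ee_rot: [3.142, 0.0, 0.509]
wrist_force: [-0.4, 0.1, -2.8]
width: 0.0122
finger_force: 30.0
```

Emit:
play_rows(translation=[[0,0,0.02],[0,0,0.02],[0,0,0],[0,0,0]], twist=[[0,0,0],[0,0,0],[0,0,0],[0,0,0]], gripper=[-1,-1,-1,-1])

```text
time: 14.05
tool_pos: [0.5264, -0.152, 0.2723]
ee_rot: [3.141, -0.001, 0.509]
wrist_force: [-2.7, 1.3, 6.4]
width: 0.0114
finger_force: 30.0
```

Contact came at 0.2723, just as expected for the seated lid (0.2722). Ease off a little and let go.

Emit:
play_rows(translation=[[0,0,-0.02],[0,0,0],[0,0,0],[0,0,0],[0,0,0],[0,0,0],[0,0,0],[0,0,0]], twist=[[0,0,0],[0,0,0],[0,0,0],[0,0,0],[0,0,0],[0,0,0],[0,0,0],[0,0,0]], gripper=[-1,-1,-0.5,0,0.5,1,1,1])

```text
time: 14.85
tool_pos: [0.5263, -0.152, 0.2718]
ee_rot: [3.142, -0.0, 0.509]
wrist_force: [-0.1, -0.4, 0.0]
width: 0.0561
finger_force: 0.0
```

Emit:
play_rows(translation=[[0,0,0],[0,0,0],[0,0,-0.2],[0,0,-0.5],[0,0,-0.6],[0,0,-0.5],[0,0,-0.2],[0,0,0]], twist=[[0,0,0],[0,0,0],[0,0,0],[0,0,0],[0,0,0],[0,0,0],[0,0,0],[0,0,0]], gripper=[1,1,1,1,1,1,1,1])

```text
time: 15.65
tool_pos: [0.5266, -0.1521, 0.3538]
ee_rot: [3.139, -0.002, 0.509]
wrist_force: [-0.3, -0.2, 0.2]
width: 0.0939
finger_force: 0.0
```

```bash
python3 - <<'E'
from h import *
o=robot.get_obs(); print({k:np.round(o[k],3) for k in("time","tool_pos","ee_rot","joint_positions","width")})
im=robot.snapshot("wrist")[:,:,::-1]; cm=cam("wrist"); cv2.imwrite("pics/w5.png",im)
for n in("inner_grip","outer_grip","outer_lid"): print(n,[(np.round(d["centre"],4),round(d["score"],2)) for d in robot.spot_point(n,"wrist")][:3])
p=(.5262,-.152,.53); q=proj("",[*p[:2],.1],cm).astype(int); off=np.maximum(q-[70,60],0); c=im[off[1]:off[1]+120,off[0]:off[0]+140]
v=cv2.resize(c,None,fx=5,fy=5,interpolation=cv2.INTER_CUBIC)
for ox,sx,sy in((0,.03,.012),(.0275,.005,.02),(-.0275,.005,.02)): cv2.polylines(v,[hull(p[:2],p[2],sx,sy,.066,.11,ox,cm,off,5)],True,(0,0,255),1)
cv2.polylines(v,[np.round((circ(p,.0555,.066,cm)-off+.5)*5).astype(np.int32)],True,(255,0,0),1)
cv2.imwrite("pics/fit5.png",v)
E
```

```text
{'time': np.float64(15.65), 'tool_pos': array([ 0.527, -0.152,  0.354]), 'ee_rot': array([ 3.139e+00, -2.000e-03,  5.090e-01]), 'joint_positions': array([-0.385,  0.097,  1.461, -0.   ,  1.58 ,  0.677]), 'width': np.float64(0.094)}
inner_grip [(array([ 0.5278, -0.1499,  0.0915]), 0.92)]
outer_grip [(array([ 0.3329, -0.1161,  0.0366]), 0.7), (array([ 0.5278, -0.1505,  0.0874]), 0.55)]
outer_lid [(array([0.3464, 0.1179, 0.0009]), 0.88), (array([ 0.5237, -0.1511,  0.0458]), 0.75), (array([ 6.346e-01, -1.960e-02,  5.000e-04]), 0.34)]
```

View pics/fit5.png

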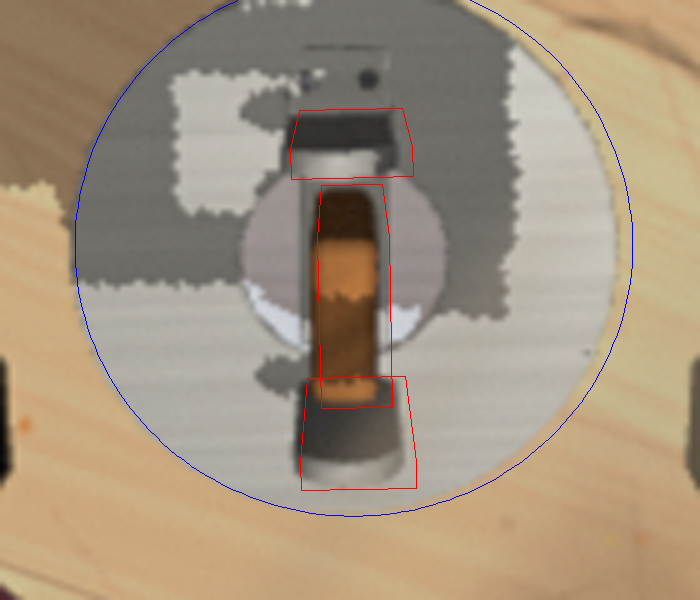

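Lids sit level on the tin: blade at (345,295), ears at (340,145) and (350,435), centred on each other within a millimetre; yaw about 0.53. Now a quarter turn to close along the ears.

Emit:
play_rows(translation=[[0,0,0],[0,0,0],[0,0,0],[0,0,0],[0,0,0],[0,0,0],[0,0,0],[0,0,0]], twist=[[0,0,-0.99],[0,0,-0.99],[0,0,-0.99],[0,0,-0.99],[0,0,-0.99],[0,0,-0.99],[0,0,-0.99],[0,0,-0.99]], gripper=[1,1,1,1,1,1,1,1])

```text
time: 16.65
tool_pos: [0.5261, -0.1519, 0.3504]
ee_rot: [-3.139, -0.0, 1.305]
wrist_force: [0.6, -0.3, 0.7]
width: 0.0941
finger_force: 0.0
```

Emit:
play_rows(translation=[[0,0,0],[0,0,0],[0,0,0],[0,0,0],[0,0,0],[0,0,0],[0,0,0],[0,0,0]], twist=[[0,0,-1],[0,0,-1],[0,0,-1],[0,0,-1],[0,0,-1],[0,0,-1],[0,0,-1],[0,0,-1]], gripper=[1,1,1,1,1,1,1,1])

```text
time: 17.45
tool_pos: [0.5261, -0.1519, 0.3504]
ee_rot: [-3.14, -0.002, 2.105]
wrist_force: [0.4, -0.3, 0.1]
width: 0.0942
finger_force: 0.0
```

Emit:
play_rows(translation=[[0,0,0],[0,0,0],[0,0,0],[0,0,0]], twist=[[0,0,0],[0,0,0],[0,0,0],[0,0,0]], gripper=[1,1,1,1])

```text
time: 17.85
tool_pos: [0.5263, -0.152, 0.3516]
ee_rot: [-3.141, -0.0, 2.1]
wrist_force: [0.1, -0.0, 0.0]
width: 0.0943
finger_force: 0.0
```

```bash
python3 - <<'E'
from h import *
o=robot.get_obs(); print({k:np.round(o[k],4) for k in("time","tool_pos","ee_rot","joint_positions")})
cm=cam("wrist"); im=robot.snapshot("wrist")[:,:,::-1]
for n in("inner_grip","outer_grip"): print(n,[(np.round(d["centre"],4),round(d["score"],2)) for d in robot.spot_point(n,"wrist")][:3])
p=(.5263,-.152,.53); q=proj("",[*p[:2],.1],cm).astype(int); off=np.maximum(q-[70,60],0); c=im[off[1]:off[1]+120,off[0]:off[0]+140]
v=cv2.resize(c,None,fx=5,fy=5,interpolation=cv2.INTER_CUBIC)
for ox,sx,sy in((0,.03,.012),(.0275,.005,.02),(-.0275,.005,.02)): cv2.polylines(v,[hull(p[:2],p[2],sx,sy,.066,.11,ox,cm,off,5)],True,(0,0,255),1)
cv2.imwrite("pics/fit6.png",v); delta([.5263,-.152,.273],.53+np.pi/2)
E
```

```text
{'time': np.float64(17.85), 'tool_pos': array([ 0.5263, -0.152 ,  0.3516]), 'ee_rot': array([-3.1413e+00, -3.0000e-04,  2.1000e+00]), 'joint_positions': array([-3.8460e-01,  9.8700e-02,  1.4634e+00, -1.0000e-04,  1.5799e+00,
       -9.1380e-01])}
inner_grip [(array([ 0.5246, -0.1537,  0.092 ]), 0.72)]
outer_grip [(array([ 0.5306, -0.1501,  0.0878]), 0.77)]
shift [-0.   -0.    1.97] turn [-0.  0. -0.]
```

View pics/fit6.png

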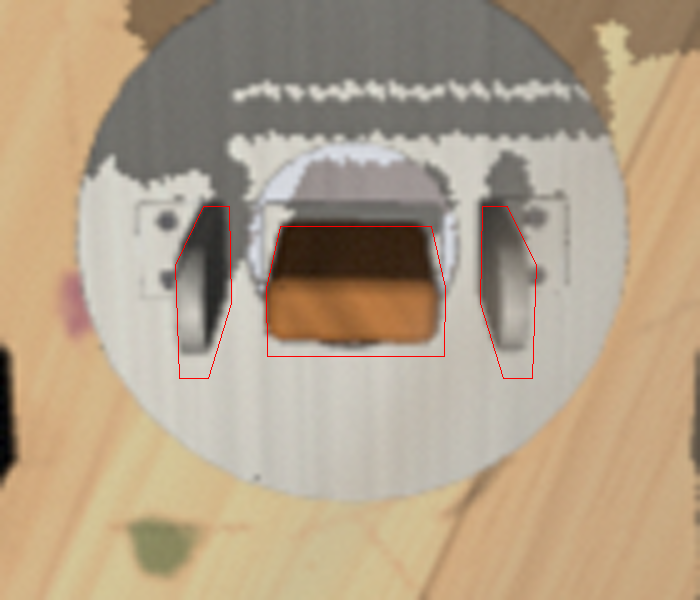

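Ears stand at (200,280) and (510,280), blade at (352,310), symmetric about the closing line; descend, then close on the ears.

Emit:
play_rows(translation=[[0.02,0,0.3],[0,0,0.5],[0,0,0.5],[0,0,0.4],[0,0,0.2],[0,0,0.07],[0,0,0],[0,0,0]], twist=[[0,0,0],[0,0,0],[0,0,0],[0,0,0],[0,0,0],[0,0,0],[0,0,0],[0,0,0]], gripper=[1,1,1,1,1,1,1,1])

```text
time: 18.8
tool_pos: [0.5262, -0.1514, 0.274]
ee_rot: [3.141, 0.001, 2.101]
wrist_force: [0.8, 0.6, -0.7]
width: 0.0942
finger_force: 0.0
```

Emit:
play_rows(translation=[[0,0,0],[0,0,0],[0,0,0],[0,0,0],[0,0,0],[0,0,0],[0,0,0],[0,0,0]], twist=[[0,0,0],[0,0,0],[0,0,0],[0,0,0],[0,0,0],[0,0,0],[0,0,0],[0,0,0]], gripper=[0.8,0.6,0.4,0.3,0.2,0.1,0,-0.1])

```text
time: 19.6
tool_pos: [0.5259, -0.1513, 0.2732]
ee_rot: [-3.142, 0.0, 2.101]
wrist_force: [-0.1, -0.1, 1.0]
width: 0.0596
finger_force: 30.0
```

Emit:
play_rows(translation=[[0,0,0],[0,0,0],[0,0,0],[0,0,0]], twist=[[0,0,0],[0,0,0],[0,0,0],[0,0,0]], gripper=[-0.5,-1,-1,-1])

```text
time: 20.0
tool_pos: [0.5259, -0.1513, 0.2732]
ee_rot: [-3.142, 0.0, 2.101]
wrist_force: [-1.2, -0.2, 0.8]
width: 0.06
finger_force: 30.0
```

Emit:
play_rows(translation=[[0,0,-0.04],[0,0,-0.06],[0,0,-0.1],[0,0,-0.1],[0,0,-0.1],[0,0,-0.1],[0,0,0],[0,0,0]], twist=[[0,0,0],[0,0,0],[0,0,0],[0,0,0],[0,0,0],[0,0,0],[0,0,0],[0,0,0]], gripper=[-1,-1,-1,-1,-1,-1,-1,-1])

```text
time: 20.8
tool_pos: [0.5259, -0.1513, 0.2933]
ee_rot: [3.141, 0.0, 2.101]
wrist_force: [-1.0, -0.6, -1.1]
width: 0.0598
finger_force: 30.0
```

The load is about 1–2 N against 2.8 N for both lids, so only the cover is rising. Continue.

Emit:
play_rows(translation=[[0,0,-0.15],[0,0,-0.2],[0,0,-0.3],[0,0,-0.3],[0,0,-0.3],[0,0,-0.3],[0,0,-0.25],[0,0,-0.15]], twist=[[0,0,0],[0,0,0],[0,0,0],[0,0,0],[0,0,0],[0,0,0],[0,0,0],[0,0,0]], gripper=[-1,-1,-1,-1,-1,-1,-1,-1])

```text
time: 21.6
tool_pos: [0.526, -0.1513, 0.3727]
ee_rot: [3.14, 0.002, 2.101]
wrist_force: [1.0, -0.5, -0.9]
width: 0.0598
finger_force: 30.0
```

Emit:
play_rows(translation=[[0,0,-0.05],[0,0,0],[0,0,0],[0,0,0],[0,0,0],[0,0,0]], twist=[[0,0,0],[0,0,0],[0,0,0],[0,0,0],[0,0,0],[0,0,0]], gripper=[-1,-1,-1,-1,-1,-1])

```text
time: 22.2
tool_pos: [0.5259, -0.1513, 0.3727]
ee_rot: [-3.141, -0.0, 2.101]
wrist_force: [-0.1, -0.4, -1.2]
width: 0.06
finger_force: 30.0
```

```bash
python3 - <<'E'
from h import *
o=robot.get_obs(); print({k:np.round(o[k],4) for k in("time","tool_pos","ee_rot","wrist_force","wrist_torque","width","finger_force")})
im=robot.snapshot("scene")[:,:,::-1]
for n in("inner_grip","outer_grip","inner_lid","tin","outer_lid"): print(n,[(np.round(d["centre"],4),round(d["score"],2)) for d in robot.spot_point(n,"scene")][:4])
q=proj("scene",[.526,-.152,.12]).astype(int); c=im[max(0,q[1]-90):q[1]+90,q[0]-100:q[0]+100]
cv2.imwrite("pics/end.png",cv2.resize(c,None,fx=3.3,fy=3.3,interpolation=cv2.INTER_CUBIC))
E
```

```text
{'time': np.float64(22.2), 'tool_pos': array([ 0.5259, -0.1513,  0.3727]), 'ee_rot': array([-3.1412e+00, -4.0000e-04,  2.1008e+00]), 'wrist_force': array([-0.1219, -0.366 , -1.2024]), 'wrist_torque': array([-0.0147, -0.1127,  0.012 ]), 'width': np.float64(0.06), 'finger_force': np.float64(29.9759)}
inner_grip [(array([ 0.5262, -0.1537,  0.0909]), 0.78)]
outer_grip [(array([ 0.526 , -0.1532,  0.1929]), 0.93), (array([ 0.3345, -0.1181,  0.0436]), 0.75), (array([0.3478, 0.1191, 0.0387]), 0.62), (array([ 0.5474, -0.0017, -0.003 ]), 0.2)]
inner_lid [(array([ 0.5262, -0.1515,  0.0473]), 0.76)]
tin [(array([ 0.5233, -0.1499,  0.003 ]), 0.98)]
outer_lid [(array([ 0.5242, -0.1505,  0.1423]), 0.94), (array([0.3474, 0.1207, 0.0046]), 0.76), (array([ 0.3362, -0.1157,  0.0026]), 0.73)]
```

View pics/end.png

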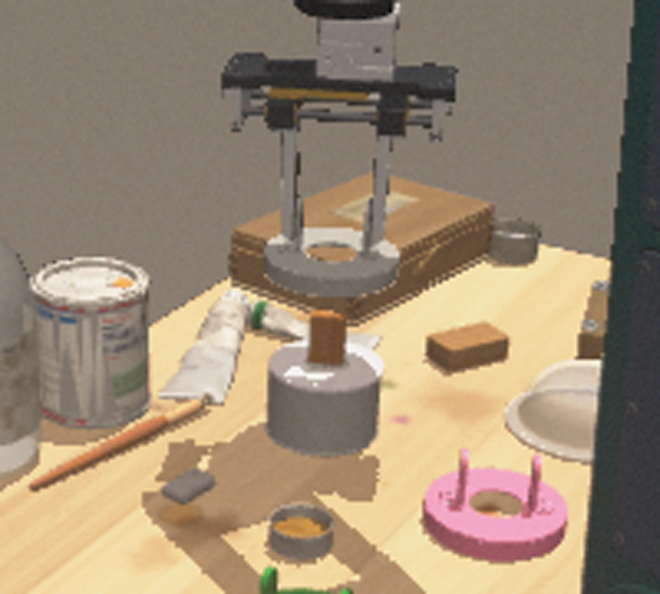

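The cover is held level at (330,260) above the tin. The inner lid, with its blade at (327,335), sits flat on the rim at the expected height (0.091 against 0.090), so I hand it in.

```bash
python3 -c "
from bench import robot; print(robot.close_job())"
```

```text
the job is handed in; nothing more can be done
None
```

The job is handed in at about 22 s: the inner lid is seated on the tin, and the arm is holding the steel cover level by its ears, 10 cm above where it sat.

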